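# Ease a sagging barrel bolt over its bent keeper and hold the gate ajar

### The job

The barrel bolt of the little green gate has sagged behind the bent-up lip of its keeper: take it by the red knob, lift it clear of the lip while you pull it right back toward the hinge without forcing it against the keeper, and then swing the gate toward you by the knob until it stands ajar by about 20 degrees. It closes by itself, so finish while still gripping the knob, holding the gate still there with the bolt drawn right back. Leave the cup, tape roll and marker where they are.

Things in the scene. Friction and masses are not known exactly. Their poses are not given: they have to be found in the camera images.
- bolt_knob (a point): Middle of the red upright cylindrical knob of the barrel bolt, diameter 18 mm, 45 mm tall (this point 22 mm above its lower end and 23 mm below its top; below it a 10 mm stalk runs 35 mm down to the bolt rod). This point is about 182 mm above the table at the start; gate, straps, keeper and posts all end at least 30 mm lower. Axes as the gate leaf's: y along the bolt toward the keeper, z up, -x out of the gate's front (toward the robot). The knob is rigid with the bolt rod.
- bolt: The whole barrel bolt: steel rod 10 mm thick, brass collar 28 mm across and 10 mm long at its keeper end, red knob. Origin on the rod's axis under the knob; y along the rod toward the keeper. Weight about 0.25 kg.
- bolt_end (a point): Centre of the brass collar at the keeper end of the bolt rod, 88 mm from the knob along +y of the bolt.
- bolt_draw (a joint): How far the bolt is drawn out of the keeper along the gate leaf, toward the hinge (-y of the leaf), m: 0 shot home, 0.048 fully drawn; sliding friction about 1.5 N, no spring. Un-lifted, its collar hits the lip after about 3 mm; the collar has left the keeper from 0.031 on.
- bolt_lift (a joint): How far the sagging bolt is lifted in its tall worn straps, m: 0 sagged (it drops there by its weight), at most 0.016. The collar passes over the keeper's lip only when lifted more than 8 mm, all the way along the 18 mm long lip.
- gate (a joint): Opening angle of the gate leaf, rad: 0 shut, grows as the free end swings out to the front, toward the robot (anticlockwise from above), to 1.0 at most. A spring closes it: about 2 N at the knob when ajar.
- gate_hinge (a point): Point on the vertical hinge axis of the gate, 125 mm above the table; the knob is 165 mm along +y of the leaf and 27 mm in front (-x) of it while the bolt is home. Axes turn with the leaf.
- keeper: Steel keeper on the left post: open-topped channel, its raised lip at the mouth standing upright before the collar, its windowed front cheek keeping the collar from coming out to the front. Fixed to the gate frame; its origin is that of the gate frame.
- keeper_lip (a point): Middle of the top of the keeper's bent-up lip, 119 mm above the table; the lip is 18 mm long along y.
- gate_frame: Base board of plywood 140x320x18 mm, fixed to the table, with two wooden posts 152 mm high, carrying the small green gate (230 mm wide, 142 mm high). Origin under the centre of the board; y toward the keeper post (on the left), x to the rear. It does not move.
- steel_cup: Grey steel cup, 77 mm across, 101 mm tall, right of the gate; bystander. Origin under its centre.
- tape_roll: Roll of masking tape lying flat, 102 mm across, 24 mm high, at the right front; bystander. Origin under its centre.
- marker: White marker pen with blue cap, 130 mm long, 19 mm high, lying near the front edge; bystander. Origin under its centre.

How it is judged:
By the outcome, as a careful person would: the job done as asked, in the order asked, and still so for the second after the job is handed in, while the arm keeps its last pose, push and grip.
It also fails if it takes over 32 s, if anything falls off the work surface, if the arm or the gripper's body presses on something with over 40 N, if the wrist force passes 120 N, or if a joint passes its speed limit or range.

### The arm

A 7-joint arm with a two-finger parallel gripper is mounted at the origin on a cart in front of the work surface, level with it; the furniture and walls round the work are solid. World frame = base frame: x ahead of the robot, y to its left, z up, the work surface at z = 0. Lengths are in m, angles in rad, forces in N, time in s.
With the tool pointing down it reaches from about 0.425 to 0.825 m from the base axis. Payload 3.6 kg.
Tool frame: the origin (TCP) lies midway between the tips of the shut fingers; the grasp point (between the pads) lies 19 mm behind it; z points along the fingers, y is the line along which they close (so a half turn about z gives the same grasp; the last joint's range is limited). The gripper opens to 85 mm and grips with 20 to 120 N. Pads are 22 mm wide; open, the fingers measure 114 mm over their backs; the gripper's body (76 mm by 85 mm) begins 54 mm behind the grasp point. The pads swing forward as they close: fully open they stand 13 mm farther back than shut.
Start: joints at [1.224, 0.615, -0.013, 1.423, 0.008, 1.103, -0.04], TCP at [0.205, -0.617, 0.231] pointing down, gripper open.
Joint ranges: [-3.12, 3.12], [-0.3, 2.06], [-1.34, 1.32], [0.26, 2.42], [-1.36, 4.5], [0.01, 1.98], [-2.84, 2.84]. Speed limits (rad/s): [2.79, 2.79, 3.14, 3.14, 3.14, 3.14, 3.14].

### API

Orientations are given as a unit quaternion [w, x, y, z].
In Python, from station import manip gives the robot as it stands. Calls block until the motion is done:
- manip.move_to(position, orientation): joint-space move of the TCP to a pose.
- manip.move_l(position, orientation=None, velocity=0.15, until_force=None): straight line of the TCP; orientation=None keeps the orientation; velocity is the mean speed in m/s. With until_force (N) it stops when the force on the tool has changed by that much, and returns True; else False.
- manip.move_j(angles): joint-space move.
- manip.gripper_to(opening): finger opening in m; the grip force is fixed at half the most; returns when the fingers have stopped.
- manip.wait(seconds).
- manip.solve_ik(position, orientation): joint angles nearest the present ones, or None.
- manip.get_state(): the state.
- manip.snapshot(name): name is "side" or "top"; returns a dict with "pixels" (384x512x3 uint8, blue, green, red), "K" (3x3 intrinsics, pixels), "k1" (the pictures are not rectified: a ray, as slopes to the right and down, at radius r is drawn at 1 + k1 r^2 times it, then the intrinsics apply), "R" (3x3) and "t" (3): a world point X has camera coordinates R X + t. Camera axes: x right, y down, z forward; pixel columns grow to the right and rows downward; lengths in m; the calibration is good to about 2 mm. A picture is of the moment at which its call begins. There is no depth.
A pose or a line that the arm cannot do raises manip.Unreachable and nothing moves.
- manip.job_done(): hands the job in; it is judged then, once.
The state is a dict: "time": time; "qpos": joint angles; "joint_velocities": joint speeds; "effort": joint torques, N m; "tcp_pos": TCP position; "tcp_rot": TCP orientation; "force": force on the tool from outside, world axes, zero at the start; "wrist_torque": the same for the moment, N m; "opening": finger opening in m; "grasp_force": force on a finger pad.
Only numpy, scipy, OpenCV 4.12 (cv2) and the standard library are available. Lean on these libraries where they do the work, as an engineer would, in place of code of your own. Each camera call takes 0.05 s, during which the arm holds its last target. There are 200 camera calls.

## Working session

There is one attempt and no reset: what is moved stays moved. The work goes in short steps, each a Python script; the robot and the scene stay as the last script left them, time stands still between calls to the robot, and variables do not carry over. Pictures are saved under pics/ and viewed, at most 10 in all, crops included, and the job is handed in when it is done.

```bash
mkdir -p pics; ls; cat > h.py <<'E'
import numpy as np, cv2
from station import manip
def ray(s,u,v):
    K=s["K"]; x=(u-K[0][2])/K[0][0]; y=(v-K[1][2])/K[1][1]
    k=s["k1"]; a,b=x,y
    for _ in range(30):
        f=1+k*(a*a+b*b); a,b=x/f,y/f
    R=np.array(s["R"]);t=np.array(s["t"])
    d=R.T@np.array([a,b,1]); return -R.T@t, d/np.linalg.norm(d)
def plane(s,u,v,z):
    o,d=ray(s,u,v); return o+d*(z-o[2])/d[2]
def tri(r1,r2):
    (o,d),(p,e)=r1,r2
    st=np.linalg.lstsq(np.c_[d,-e],p-o,rcond=None)[0]
    a=o+d*st[0]; b=p+e*st[1]; return (a+b)/2, np.linalg.norm(a-b)
def red(s):
    hsv=cv2.cvtColor(s["pixels"],cv2.COLOR_BGR2HSV)
    m=cv2.inRange(hsv,(0,130,70),(8,255,255))|cv2.inRange(hsv,(172,130,70),(180,255,255))
    n,l,st,c=cv2.connectedComponentsWithStats(m)
    return [(st[i].tolist(),c[i].round(1).tolist()) for i in range(1,n) if st[i][4]>15]
E
python3 - <<'E'
from h import *
S={n:manip.snapshot(n) for n in("side","top")}
for n,s in S.items():
    cv2.imwrite(f"pics/{n}0.png",s["pixels"]); print(n,red(s),(-np.array(s["R"]).T@s["t"]).round(3), np.array(s["R"]).round(2).tolist())
st=manip.get_state(); print(st["time"],st["tcp_pos"],st["tcp_rot"],st["opening"])
E
```

```text
pics
side [([502, 2, 10, 5, 29], [506.6, 4.5]), ([55, 36, 24, 38, 620], [67.2, 52.7]), ([158, 116, 16, 9, 58], [166.4, 119.9]), ([168, 132, 10, 8, 59], [172.8, 135.3]), ([155, 155, 22, 38, 425], [165.8, 171.9]), ([385, 161, 6, 10, 23], [387.8, 165.3]), ([378, 172, 7, 11, 29], [380.9, 177.1]), ([367, 184, 13, 20, 76], [372.1, 191.9]), ([76, 210, 35, 39, 953], [93.4, 230.3]), ([322, 214, 40, 58, 376], [340.7, 244.5]), ([247, 277, 74, 107, 1235], [291.9, 344.5]), ([0, 286, 138, 98, 951], [88.4, 358.8]), ([323, 297, 15, 28, 234], [329.1, 308.8]), ([456, 298, 56, 86, 1979], [480.2, 344.7]), ([0, 341, 24, 30, 180], [11.6, 355.0]), ([25, 361, 7, 10, 35], [27.6, 366.0]), ([30, 368, 23, 16, 133], [40.4, 377.5])] [0.164 0.594 0.692] [[-0.86, -0.52, -0.02], [-0.3, 0.54, -0.79], [0.42, -0.67, -0.62]]
top [([378, 1, 6, 9, 20], [381.4, 4.2]), ([360, 10, 5, 7, 19], [361.4, 13.6]), ([373, 16, 8, 5, 19], [377.6, 18.5]), ([338, 26, 21, 35, 231], [347.4, 43.0]), ([365, 48, 19, 11, 84], [372.2, 54.3]), ([100, 51, 7, 163, 768], [102.6, 134.1]), ([322, 52, 15, 10, 64], [328.0, 57.1]), ([177, 83, 24, 26, 389], [189.2, 96.8]), ([275, 85, 19, 7, 55], [283.3, 88.9]), ([385, 115, 8, 34, 133], [388.9, 131.8]), ([122, 117, 2, 36, 37], [122.0, 134.9]), ([202, 143, 8, 9, 45], [205.2, 146.5]), ([122, 186, 2, 17, 25], [122.4, 194.7]), ([245, 251, 36, 1, 36], [262.5, 251.0]), ([295, 250, 23, 1, 23], [306.0, 250.0]), ([205, 252, 22, 1, 22], [215.5, 252.0]), ([220, 344, 65, 40, 1219], [251.9, 361.5])] [ 0.487 -0.041  1.331] [[-0.02, -1.0, -0.01], [-1.0, 0.02, -0.06], [0.06, 0.01, -1.0]]
0.1 [ 0.2047543  -0.61616796  0.2302226 ] [-1.17770914e-03  9.87157603e-01  1.59744911e-01 -2.05898564e-04] 0.08544354382846069
```

View pics/side0.png

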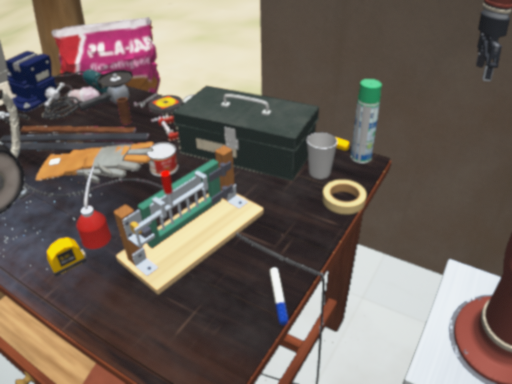

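View pics/top0.png

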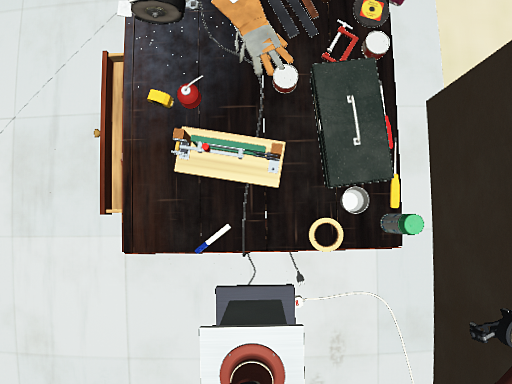

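The side view shows the red knob at about (167,182), in front of the can. The top view shows the knob at (205,146) and the board from about (175,127) to (285,187). Next I'll enlarge both and measure.

```bash
python3 - <<'E'
from h import *
S={n:manip.snapshot(n) for n in("side","top")}
a=S["side"]["pixels"][140:290,105:270]; b=S["top"]["pixels"][115:200,165:295]
A=cv2.resize(a,(400,364),interpolation=cv2.INTER_CUBIC);B=cv2.resize(b,(400,262),interpolation=cv2.INTER_CUBIC)
B=cv2.copyMakeBorder(B,0,102,0,0,cv2.BORDER_CONSTANT)
cv2.imwrite("pics/crop1.png",np.hstack([A,B]))
s=S["top"]; hsv=cv2.cvtColor(s["pixels"],cv2.COLOR_BGR2HSV)
m=cv2.inRange(hsv,(15,40,150),(35,200,255)); m[:115]=0;m[200:]=0;m[:,:165]=0;m[:,295:]=0
p=cv2.findNonZero(m); r=cv2.minAreaRect(p); bx=cv2.boxPoints(r); print(r)
P=np.array([plane(s,u,v,.018) for u,v in bx]); print(P.round(4)); print([np.linalg.norm(P[i]-P[i-1]).round(3) for i in range(4)])
print("c",P.mean(0)); e=P-np.roll(P,1,0); print([np.degrees(np.arctan2(x[1],x[0])).round(2) for x in e])
print("knob top", plane(s,205.2,146.5,.2))
hs=cv2.cvtColor(S["side"]["pixels"],cv2.COLOR_BGR2HSV)
mm=(cv2.inRange(hs,(0,130,70),(8,255,255))|cv2.inRange(hs,(172,130,70),(180,255,255)))[150:200,150:185]
for i,row in enumerate(mm): 
    w=np.flatnonzero(row)
    if len(w): print(150+i,150+w.min(),150+w.max(),len(w))
E
```

```text
((226.29190063476562, 155.85260009765625), (112.29424285888672, 46.605525970458984), 8.746162414550781)
[[ 0.6286  0.243   0.018 ]
 [ 0.7695  0.2205  0.018 ]
 [ 0.708  -0.1161  0.018 ]
 [ 0.5692 -0.0912  0.018 ]]
[np.float64(0.339), np.float64(0.143), np.float64(0.342), np.float64(0.141)]
c [0.66880174 0.06405855 0.018     ]
[np.float64(79.92), np.float64(-9.07), np.float64(-100.36), np.float64(169.83)]
knob top [0.6688398  0.10316094 0.2       ]
155 174 175 2
156 173 175 3
157 171 175 5
158 169 175 7
159 167 175 9
160 162 174 12
161 155 175 19
162 155 175 19
163 155 176 20
164 155 175 21
165 156 175 20
166 156 175 17
167 156 174 18
168 156 173 16
169 156 172 17
170 157 170 14
171 157 169 13
172 157 169 13
173 160 169 10
174 161 169 9
175 161 170 10
176 161 170 10
177 161 170 10
178 161 170 10
179 161 171 11
180 161 171 11
181 161 171 11
182 161 171 11
183 162 170 9
184 162 170 9
185 163 170 8
186 163 170 8
187 163 170 8
188 164 170 7
189 164 171 8
190 164 170 7
191 165 170 6
192 165 170 6
193 168 168 1
```

View pics/crop1.png

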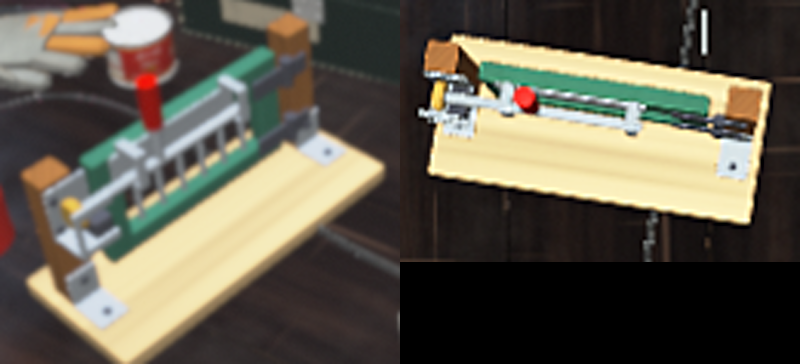

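```bash
cat >> h.py <<'E'
from scipy.spatial.transform import Rotation as Ro
def quat(a):  # tool down, tool y along heading a (deg)
    a=np.radians(a); y=np.array([np.cos(a),np.sin(a),0]); z=np.array([0,0,-1.]); x=np.cross(y,z)
    q=Ro.from_matrix(np.c_[x,y,z]).as_quat(); return np.array([q[3],*q[:3]])
E
python3 - <<'E'
from h import *
S={n:manip.snapshot(n) for n in("side","top")}
print(tri(ray(S["side"],166.4,182.3),ray(S["top"],205.2,146.5)))
for z in(.182,.187,.2): print(z,plane(S["side"],166.4,182.3,z),plane(S["top"],205.2,146.5,z))
print(plane(S["side"],165.6,173.0,.205))
k=np.array([.665,.101])
for a in(80,-100):
  for z in(.3,.168): print(a,z,manip.solve_ik([*k,z],quat(a)))
st=manip.get_state(); p=st["tcp_pos"]
print(manip.solve_ik([p[0],p[1],.42],st["tcp_rot"]))
E
```

```text
(array([0.67051235, 0.10451402, 0.18290167]), np.float64(0.00267256471068394))
0.182 [0.67009981 0.10311084 0.182     ] [0.67174195 0.10545703 0.182     ]
0.187 [0.66513394 0.10792818 0.187     ] [0.6709358  0.10481923 0.187     ]
0.2 [0.65222269 0.12045324 0.2       ] [0.6688398  0.10316094 0.2       ]
[0.66758361 0.10339583 0.205     ]
80 0.3 [ 0.20973337  0.71500341 -0.82060533  1.22315328  0.50765123  1.40706421
  0.83462559]
80 0.168 [ 0.20334936  0.81503257 -0.75680348  1.41301331  0.58132541  1.14311816
  0.75879234]
-100 0.3 [-0.04533066  0.61915308 -0.26581348  1.23337636  0.15849281  1.30902916
 -2.05018703]
-100 0.168 [-0.14094959  0.70962208 -0.07716862  1.42621278  0.05942277  1.00802808
 -1.97659946]
[ 1.21866183  0.52856845 -0.00460829  1.05506244  0.0022791   1.55884381
 -0.03528388]
```

```bash
python3 - <<'E'
from h import *
st=manip.get_state(); p=st["tcp_pos"]
manip.move_l([p[0],p[1],.40],velocity=.3)
manip.move_to([.670,.104,.33],quat(-100))
manip.move_l([.670,.104,.235],velocity=.2)
st=manip.get_state(); print(st["time"],st["tcp_pos"],st["force"])
A=manip.snapshot("side")["pixels"][110:230,95:255];B=manip.snapshot("top")["pixels"][95:215,145:305]
cv2.imwrite("pics/c2.png",cv2.resize(np.hstack([A,B]),(800,300),interpolation=cv2.INTER_CUBIC))
E
```

```text
4.65 [0.67080087 0.10396766 0.23612115] [ 0.30420636 -0.21256582  0.50596639]
```

View pics/c2.png

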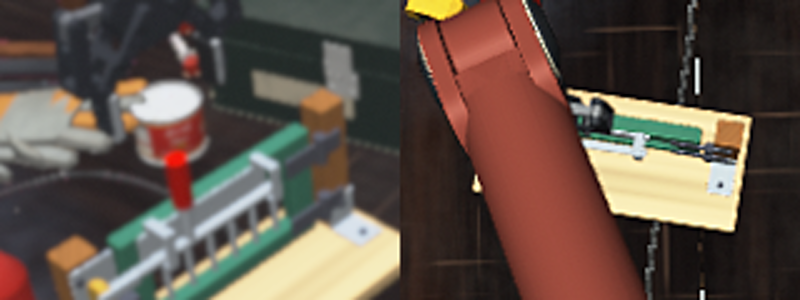

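The side crop shows the open fingers either side of the knob, at (115,125) and (220,65), with the knob top at (175,155) below and centred. I'll descend and close in steps while watching the force.

```bash
cat >> h.py <<'E'
Y=np.array([np.sin(np.radians(10)),np.cos(np.radians(10)),0]); X=np.array([Y[1],-Y[0],0])
def rep(tag,f0=0):
    s=manip.get_state(); f=np.array(s["force"])-f0
    print(tag,round(s["time"],2),"tcp",np.round(s["tcp_pos"],4),"Fx,y,z leaf",np.round([f@X,f@Y,f[2]],2),"op",round(s["opening"],4),"g",round(float(np.max(s["grasp_force"])),1))
    return s
E
python3 - <<'E'
from h import *
f0=np.array(manip.get_state()["force"])
print(manip.move_l([.670,.104,.167],velocity=.1,until_force=4)); rep("down",f0)
for o in(.03,.024,.021): manip.gripper_to(o); s=rep(o,f0)
A=manip.snapshot("side")["pixels"][110:230,95:255]
cv2.imwrite("pics/c3.png",cv2.resize(A,(640,480),interpolation=cv2.INTER_CUBIC))
E
```

```text
False
down 5.58 tcp [0.6706 0.1043 0.1678] Fx,y,z leaf [ 0.86 -0.43  0.75] op 0.0852 g 0.0
0.03 6.16 tcp [0.67  0.104 0.167] Fx,y,z leaf [0.71 0.29 0.18] op 0.0294 g 0.0
0.024 6.39 tcp [0.67  0.104 0.167] Fx,y,z leaf [ 0.06  0.12 -0.31] op 0.0242 g 0.0
0.021 6.61 tcp [0.67  0.104 0.167] Fx,y,z leaf [0.53 0.51 0.56] op 0.0208 g 0.0
```

View pics/c3.png

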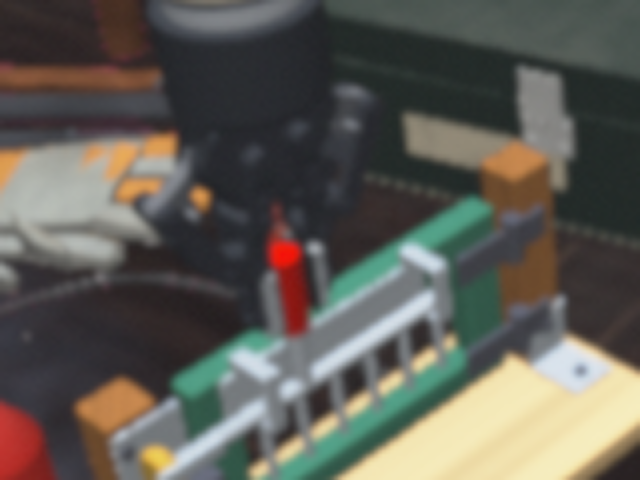

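The crop shows the knob top at (285,255), between the pad edges at (270,300) and (318,270). Nothing is touching yet, so I'll close.

```bash
python3 - <<'E'
from h import *
rep("pre")
manip.gripper_to(.0195); rep(.0195)
manip.gripper_to(.0185); rep(.0185)
manip.gripper_to(.010); rep("shut")
E
```

```text
pre 6.66 tcp [0.67  0.104 0.167] Fx,y,z leaf [-0.65  0.91  0.12] op 0.021 g 0.0
0.0195 6.88 tcp [0.67  0.104 0.167] Fx,y,z leaf [ 0.62 -0.49  0.34] op 0.0198 g 0.0
0.0185 7.09 tcp [0.67   0.1037 0.167 ] Fx,y,z leaf [ 0.28 -1.2   0.84] op 0.0183 g 0.3
shut 7.31 tcp [0.6701 0.1037 0.1672] Fx,y,z leaf [-1.64 -0.94  1.12] op 0.0166 g 58.4
```

```bash
python3 - <<'E'
from h import *
s=rep("0"); p=np.array([.670,.104,.167])
manip.move_l(p+[0,0,.006],velocity=.05,until_force=10); rep("lift6")
manip.move_l(p+[0,0,.0125],velocity=.05,until_force=10); rep("lift12.5")
A=manip.snapshot("side")["pixels"][130:250,95:255]
cv2.imwrite("pics/c4.png",cv2.resize(A,(640,480),interpolation=cv2.INTER_CUBIC))
E
```

```text
0 7.31 tcp [0.6701 0.1037 0.1672] Fx,y,z leaf [-1.64 -0.94  1.12] op 0.0166 g 58.4
lift6 7.58 tcp [0.6699 0.1037 0.1728] Fx,y,z leaf [ 0.66 -0.45 -2.57] op 0.0165 g 58.5
lift12.5 7.86 tcp [0.67   0.1038 0.1798] Fx,y,z leaf [ 0.88 -0.05 -2.55] op 0.0166 g 58.6
```

View pics/c4.png

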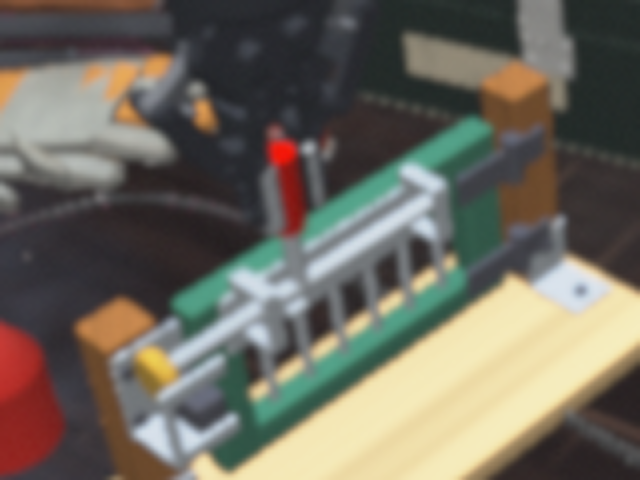

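The bolt and its brass collar at (155,370) are raised, and Fz shows the bolt's weight of 2.5 N. Next is the draw toward the hinge.

```bash
python3 - <<'E'
from h import *
p=np.array([.670,.104,.1795])
for d in(.012,.024,.036,.044):
    hit=manip.move_l(p-d*Y,velocity=.06,until_force=9); rep((d,hit))
    if hit: break
else:
    hit=manip.move_l(p-.053*Y,velocity=.03,until_force=6); rep(("end",hit))
E
```

```text
(0.012, False) 8.26 tcp [0.6677 0.091  0.1794] Fx,y,z leaf [-0.22 -0.45 -2.6 ] op 0.0169 g 58.7
(0.024, False) 8.61 tcp [0.6655 0.0786 0.1793] Fx,y,z leaf [-0.25 -0.72 -2.15] op 0.0166 g 58.8
(0.036, False) 8.96 tcp [0.6634 0.0669 0.1793] Fx,y,z leaf [-1.09 -1.63 -2.31] op 0.0165 g 58.8
(0.044, False) 9.24 tcp [0.6621 0.0596 0.1794] Fx,y,z leaf [-0.58 -1.18 -1.6 ] op 0.0166 g 58.8
('end', True) 9.54 tcp [0.6612 0.057  0.1789] Fx,y,z leaf [ 1.12  2.2  -3.32] op 0.0168 g 59.0
```

```bash
cat > sw.py <<'E'
from h import *
P0=np.array([.6612,.0570]); L=np.array([-.027,.117]); psi=-10
def R2(a): a=np.radians(a); return np.array([[np.cos(a),-np.sin(a)],[np.sin(a),np.cos(a)]])
H=P0-R2(psi)@L
def pose(th,din=.0005,z=.1795):
    q=H+R2(psi+th)@(L-[0,din]); return [*q,z],quat(-100+th)
def rl(th,tag):
    s=manip.get_state(); f=np.array(s["force"]); l=R2(psi+th).T@f[:2]; p=np.array(s["tcp_pos"])
    k=R2(psi).T@(p[:2]-H); a=np.degrees(np.arctan2(-k[0],k[1])-np.arctan2(-L[0],L[1]))
    print(tag,round(s["time"],2),"p",p.round(4),"ang",a.round(2),"r",np.linalg.norm(k).round(4),"Fleaf",l.round(2),"Fz",f[2].round(2),"g",np.round(np.max(s["grasp_force"]),1))
E
python3 - <<'E'
from sw import *
rl(0,"start")
for th in np.arange(2.5,20.1,2.5):
    pos,q=pose(th); hit=manip.move_l(pos,q,velocity=.04,until_force=15); rl(th,(th,hit))
    if hit: break
A=manip.snapshot("side")["pixels"][130:280,95:295];B=manip.snapshot("top")["pixels"][95:215,145:305]
cv2.imwrite("pics/c5.png",np.hstack([cv2.resize(A,(440,330)),cv2.resize(B,(360,330))]))
E
```

```text
start 9.54 p [0.6612 0.057  0.1789] ang 0.01 r 0.1201 Fleaf [1.12 2.2 ] Fz -3.32 g 59.0
(np.float64(2.5), False) 9.8 p [0.6562 0.0568 0.1796] ang 2.38 r 0.1202 Fleaf [1.27 2.82] Fz -2.67 g 59.0
(np.float64(5.0), False) 10.08 p [0.6509 0.0562 0.1794] ang 4.92 r 0.1202 Fleaf [1.73 2.62] Fz -2.36 g 59.0
(np.float64(7.5), False) 10.37 p [0.6458 0.0553 0.1795] ang 7.41 r 0.1202 Fleaf [1.13 4.05] Fz -3.06 g 59.0
(np.float64(10.0), False) 10.65 p [0.6407 0.0542 0.1796] ang 9.9 r 0.1202 Fleaf [1.5  3.05] Fz -4.17 g 59.0
(np.float64(12.5), False) 10.93 p [0.6356 0.053  0.1796] ang 12.39 r 0.1202 Fleaf [2.44 4.75] Fz -3.32 g 59.0
(np.float64(15.0), False) 11.22 p [0.6306 0.0515 0.1796] ang 14.87 r 0.1202 Fleaf [1.35 5.09] Fz -3.51 g 59.0
(np.float64(17.5), False) 11.5 p [0.6257 0.0498 0.1796] ang 17.32 r 0.1202 Fleaf [1.14 5.21] Fz -3.32 g 59.1
(np.float64(20.0), False) 11.78 p [0.6209 0.0479 0.1796] ang 19.8 r 0.1202 Fleaf [2.3  5.06] Fz -3.36 g 59.1
```

View pics/c5.png

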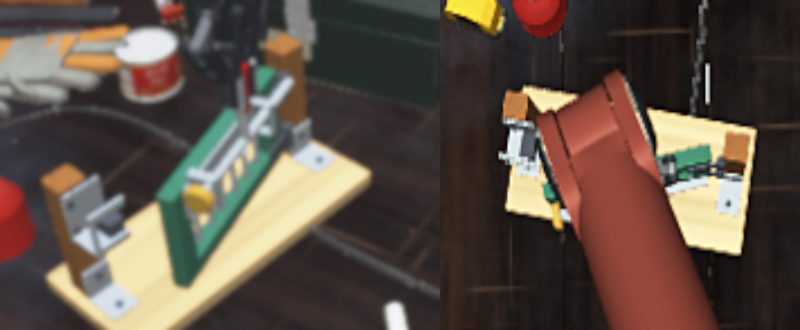

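The gate stands ajar with the collar at (200,195), clear of the keeper. The bolt is pressed lightly, at about 5 N, against its drawn stop. I'll let it settle and hand in.

```bash
python3 - <<'E'
from sw import *
manip.wait(.6); rl(20,"hold"); print(manip.job_done())
E
```

```text
hold 12.48 p [0.621  0.0479 0.1796] ang 19.77 r 0.1202 Fleaf [2.54 5.86] Fz -3.18 g 59.1
the job is handed in; nothing more can be done
None
```

The job is handed in at about 12.5 s: the bolt was lifted over the lip and drawn right back to its stop (about 48 mm), and the gripper is still holding the knob with the gate still at about 20° ajar (19.8° worked out from the arm position).

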